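# Turn a tile mould on the corner post and seat it in its nest

## Task

The square graphite tile mould lies a quarter turn wrong: push it, flat on the table, against the upright round post at the nest's open corner so that it swivels on the post a quarter turn counter-clockwise (seen from above) and its pouring notch faces out of the nest, away from the end stop. Then press its side flush against the post and side stop with about 12 N, and only after that push it along them fully home and press it against the end stop with about 12 N. Graphite chips: never push it with more than 20 N, lift it or tip it; leave the other things alone, and leave the mould flush in both stops.

Things in the scene. Friction and masses are not known exactly. Their poses are not given: they have to be found in the camera images.
- mould: Dark graphite block 100 x 100 mm, 28 mm tall, 0.35 to 0.62 kg, loose; slippery, slides at 1 to 2 N. On top a square recess, 68 mm wide, 6 mm deep, white floor; a 30 mm wide notch of that depth runs from it through the middle of the -x side. Below 22 mm all sides are flat. Origin: centre of underside, z up. It starts 10 to 45 mm short (nest -x) of the post, notch facing about nest +y, its middle right of the post.
- nest: The fixed steel nest, an L of two low bars with a post. Origin: inner corner of the L at table level. Its +x points to the end stop, +y to the side stop; it is open towards -x and -y, on the bare level table. Seated, the mould's centre is at nest (-50, -50) mm, its x axis along the nest's x, its notch facing the nest's -x.
- post: The fixed round steel corner post, 20 mm in diameter, 34 mm tall, on which the mould swivels. The body's origin and axes are those of the nest: the post's axis stands at nest (-110, +10) mm, so its edge just touches the line of the side stop's face, nest y = 0.
- post_axis (a point): Centre of the post's top, 34 mm above the table.
- side_stop: The bar along the nest's x: its face is the plane nest y = 0, from x = -75 (rounded end) to 0 mm; 34 mm tall, 14 mm thick. Origin and axes are those of the nest. The mould, aligned, must bear on this bar (not on the post alone) with at least 6 N for 0.2 s: press the mould's outer side opposite the bar.
- end_stop: The bar along the nest's y: its face is the plane nest x = 0, from y = -110 to +15 mm; 34 mm tall. Origin and axes are those of the nest. The mould, flush with the side stop, must be pressed on it with at least 6 N for 0.2 s.
- jacks: Bystander: steel jacks (spring tongs) 240 mm long, lying flat left of the nest, up to 20 mm tall; origin at the middle, x along it.
- tumbler: Bystander: amber glass tumbler, 100 mm tall, 72 mm wide, on the near left; origin under its centre.
- paperweight: Bystander: round green glass paperweight, 72 mm wide, 53 mm tall, behind the nest; origin under its centre.
- paddle: Bystander: flat wooden paddle 260 mm long, blade 85 mm wide, 14 mm thick, lying on the far right; origin at the middle, blade to +x.
- frit_jar: Bystander: glass jar with steel cap, 68 mm wide, 95 mm tall, on the near right; origin under its centre.
- round_mould: Bystander: round graphite mould 84 mm wide, 42 mm tall, left of the post; origin under its centre.
- shears: Bystander: steel shears 180 mm long, 10 to 14 mm tall, lying flat right of the nest; origin at the pivot, x along them.

How it is judged:
On the way, in this order (a step that is already met when the one before it is completed fails the run):
1. the mould is being turned while it leans on the post (between 30 and 60 degrees from square, post force over 0.5 N) (contact force between mould and post above 0.5 N and angle between the x axis of mould and the x axis of nest, either way round between 0.52 and 1.05 rad), for 0.1 s.
2. the mould, notch facing out of the nest, is flush with the side stop within 2.5 mm and 0.04 rad and pressed on it with over 6 N for 0.2 s (y of mould in the frame of nest above -0.0525 m and angle between the x axis of mould and the x axis of nest, either way round below 0.04 rad and x of notch in the frame of nest below -0.08 m and contact force between mould and side_stop above 6 N), for 0.2 s.
3. the mould is home on both stops within 2.5 mm and pressed on the end stop with over 6 N for 0.2 s (y of mould in the frame of nest above -0.0525 m and angle between the x axis of mould and the x axis of nest, either way round below 0.04 rad and x of notch in the frame of nest below -0.08 m and x of mould in the frame of nest above -0.0525 m and height (world z) of mould below 0.006 m and contact force between mould and end_stop above 6 N), for 0.2 s.
At the end, for the whole second after the job is handed in: The mould lies flat and at rest within 2.5 mm of both stops, square to them within 0.04 rad, its notch facing out of the nest, away from the end stop (y of mould in the frame of nest above -0.0525 m and angle between the x axis of mould and the x axis of nest, either way round below 0.04 rad and x of notch in the frame of nest below -0.08 m and x of mould in the frame of nest above -0.0525 m and height (world z) of mould below 0.006 m and linear speed of mould below 0.01 m/s and angular speed of mould below 0.05 rad/s); the robot touches nothing.
It fails at once if the mould is pushed with more than 20 N (contact force between the fingers and mould above 20 N).
It fails at once if the mould is lifted or tipped (height (world z) of mould above 0.012 m or angle between mould's own z axis and vertical above 0.12 rad).
It fails at once if a bystander is moved by more than 20 mm (distance of any of jacks, tumbler, paperweight, paddle, frit_jar, round_mould, shears from where it was at the start of the episode above 0.02 m).
It also fails if it takes over 72 s, if anything falls off the work surface, if the arm or the gripper's body presses on something with over 40 N, if the wrist force passes 120 N, or if a joint passes its speed limit or range.

## Robot

A 6-joint arm with a two-finger parallel gripper is mounted at the origin on the work surface. World frame = base frame: x ahead of the robot, y to its left, z up, the work surface at z = 0. Lengths are in m, angles in rad, forces in N, time in s.
With the tool pointing down it reaches from about 0.375 to 0.9 m from the base axis. Payload 3.1 kg.
Tool frame: the origin (TCP) lies between the finger pads; the fingertips stand 22 mm ahead of it and the grasp point (between the pads) lies 3 mm ahead of it; z points along the fingers, y is the line along which they close (so a half turn about z gives the same grasp; the last joint's range is limited). The gripper opens to 87 mm and grips with 3 to 60 N. Pads are 19 mm wide; open, the fingers measure 117 mm over their backs; the gripper's body (75 mm by 190 mm) begins 51 mm behind the grasp point.
Start: joints at [0.976, 0.527, 1.433, -0, 1.181, -0.178], TCP at [0.253, 0.571, 0.245] pointing down, gripper open.
Joint ranges: [-3.08, 3.08], [-0.75, 2.2], [0.22, 2.44], [-1.43, 4.57], [0, 2.65], [-2.85, 2.85]. Speed limits (rad/s): [2.79, 2.79, 3.14, 3.14, 3.14, 3.14].

## Interface

Orientations are given as a unit quaternion [x, y, z, w].
In Python, from rig import get_obs, camera, get_calibration, hand_in, cut_out gives the robot as it stands.
- The arm moves only by the shell command python3 -m inch 'ROWS' [OPENING] [FORCE]. ROWS is JSON, one flat list of numbers, 6 for each row, row after row: the shift along the tool's x, y, z scaled (see below), then the turn, a rotation vector about the tool's x, y, z scaled (see below). A call has 1 to 20 rows; each row is the pose to reach, as a shift and turn from the pose commanded when the call began, along the tool's axes at that moment; what a row does not reach only later rows make up. The controller multiplies each number of a shift by 0.08 m and each number of a turn by 90 degrees. A row lasts 1/12 s, in which the tool goes at most 41.7 mm and 7.16 degrees, less where a joint would pass 70% of its speed; a pose out of reach is approached as far as the arm can. A call with a number of a shift or a turn outside -1 to 1 is refused whole. A call with a gripper value outside its range is refused whole. OPENING is the finger opening in mm, from 0 to 87, set as the call begins (- or left out, the last holds). The fingers move at their own pace and stop on an object; FORCE is the grip in N (left out, the last holds). Time passes only in rows, so rows that repeat a pose let the fingers close. It gives the time, the measured TCP pose, the force, the opening and the grip force at its end, in the units of the state.
- get_obs(): the state, without advancing time (a new reading comes with each control period).
- camera(name): name is "side" or "top" or "wrist"; returns the picture (480x640x3 uint8, red, green, blue); there is no depth.
- get_calibration(name): a dict with "vertical_fov" (degrees; the focal length in pixels is half the picture's height over the tangent of half this angle, whatever the lens; pixels are square), "cx", "cy" (the principal point, pixels), "D" ([k1, k2, p1, p2, k3] as OpenCV has them; the pictures are not rectified), "T" (4x4, takes a point from camera to world coordinates). Camera axes: x right, y down, z forward; pixel columns grow to the right and rows downward; lengths in m; the calibration is good to about 2 mm. A picture is of the moment at which its call begins: read the wrist's pose just before it. get_calibration takes no time and is no camera call; for the wrist camera it gives the pose at the moment of the call.
- hand_in(): hands the job in; it is judged then, once.
Trained networks look in the newest picture that a camera, given by its name, has taken for a name from the list of things; names that differ only in an ending like _2 or _b are one class to them, and where a whole thing is asked for, a point or a joint stands for the part that bears it (a point fixed in the world has none). Each returns a list of dicts, best first, with "conf" (0 to 1); they miss things now and then, are a little off and sometimes report something else, mostly with a low value. They report only what shows in the picture. A call takes as long as a camera call.
- cut_out(camera, thing): "region" (480x640 bool, what is visible of it) and "bbox" ([left, top, right, bottom] in pixels, round what is visible of it).
The state is a dict: "time": time; "q": joint angles; "joint_velocities": joint speeds; "joint_torque": joint torques, N m; "position": TCP position; "tool_rot": TCP orientation; "ft_force": force on the tool from outside, world axes, zero at the start; "moment": the same for the moment, N m; "grip_width": finger opening in m; "grip_force": force on a finger pad.
Only numpy, scipy, OpenCV 4.12 (cv2) and the standard library are available. Lean on these libraries where they do the work, as an engineer would, in place of code of your own. Each camera call takes 0.05 s, during which the arm holds its last target. There are 200 camera calls.

## Working session

There is one attempt and no reset: what is moved stays moved. The work goes in short steps, Python scripts to look and compute and a shell command to move; the robot and the scene stay as the last step left them, time stands still between calls to the robot, and variables do not carry over. Pictures are saved under pics/ and viewed, at most 10 in all, crops included, and the job is handed in when it is done.

```bash
ls; mkdir -p pics; python3 - <<'E'
from rig import *
import cv2,numpy as np
o=get_obs();print(o)
for n in ("top","side"):
    im=camera(n);cv2.imwrite(f"pics/{n}0.png",im[:,:,::-1]);c=get_calibration(n);print(n,c)
E
```

```text
pics
{'time': 0.0, 'q': array([ 9.75499861e-01,  5.28466668e-01,  1.43389613e+00, -3.98747627e-06,
        1.18138792e+00, -1.78513907e-01]), 'joint_velocities': array([ 2.27654591e-04, -1.45011444e-03,  6.31748107e-05, -1.71512571e-03,
        1.02907291e-03,  2.86079568e-03]), 'joint_torque': array([ 1.47881568e-03, -4.40036631e+01, -1.76594245e+01,  6.31992845e-02,
        5.81065868e-02, -1.71415581e-04]), 'position': array([0.25260655, 0.57093228, 0.24357324]), 'tool_rot': array([ 2.06885389e-01,  9.78364590e-01, -9.99969376e-04, -4.05438475e-04]), 'ft_force': array([ 0.33690652, -0.26481048,  0.85313906]), 'moment': array([ 0.01637768, -0.02340784, -0.06565957]), 'grip_force': 0.0, 'grip_width': 0.08695668348676962}
top {'vertical_fov': 48.22318494562682, 'cx': 328.52238283311857, 'cy': 247.3118613621999, 'D': array([-0.05049438,  0.        ,  0.        ,  0.        ,  0.        ]), 'T': array([[-0.00236439, -0.98552826,  0.16949471,  0.40265271],
       [-0.99999125,  0.00291499,  0.00299973,  0.02189819],
       [-0.00345039, -0.16948613, -0.98552653,  1.22292249],
       [ 0.        ,  0.        ,  0.        ,  1.        ]])}
side {'vertical_fov': 47.04519901934749, 'cx': 320.20980469938513, 'cy': 236.198934284384, 'D': array([-0.02772935,  0.        ,  0.        ,  0.        ,  0.        ]), 'T': array([[ 0.90816556, -0.25022071,  0.33559635,  0.22021565],
       [-0.41799545, -0.49858274,  0.75940441, -0.83505163],
       [-0.02269616, -0.82994268, -0.55738679,  0.67991263],
       [ 0.        ,  0.        ,  0.        ,  1.        ]])}
```

View pics/top0.png

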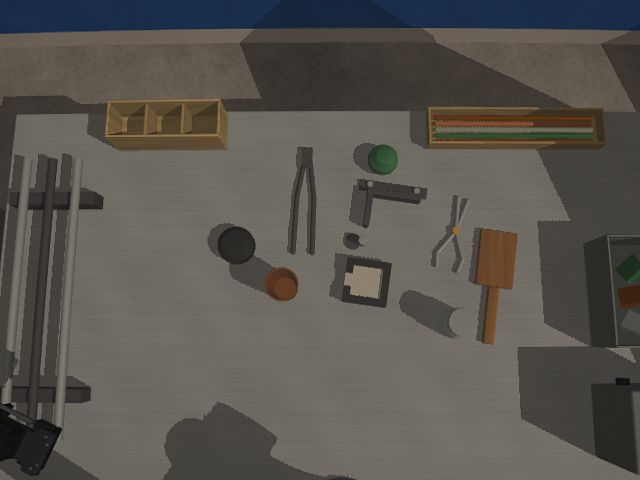

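The top view shows the mould at (367,282) with its notch to the left. The post is at about (362,240), the nest corner at about (370,190), the round mould at (237,245) and the tumbler at (282,284). Next I'll fit poses to the network regions.

```bash
cat > h.py <<'E'
import numpy as np,cv2
from rig import *
from scipy.optimize import minimize
def proj(P,c):
    f=240/np.tan(np.radians(c["vertical_fov"])/2);K=np.array([[f,0,c["cx"]],[0,f,c["cy"]],[0,0,1]])
    Ti=np.linalg.inv(c["T"]);P=np.asarray(P,float)
    return cv2.projectPoints(P,cv2.Rodrigues(Ti[:3,:3])[0],Ti[:3,3],K,np.array(c["D"]))[0][:,0]
def box(x0,x1,y0,y1,h): return np.array([[x,y,z] for x in(x0,x1) for y in(y0,y1) for z in(0,h)])
def cyl(x,y,r,h):
    a=np.linspace(0,2*np.pi,24,endpoint=False);return np.array([[x+r*np.cos(t),y+r*np.sin(t),z] for t in a for z in(0,h)])
def tf(P,p):
    c,s=np.cos(p[2]),np.sin(p[2]);R=np.array([[c,-s,0],[s,c,0],[0,0,1]]);return P@R.T+[p[0],p[1],0]
M=[box(-.05,.05,-.05,.05,.028)]
NE={"side_stop":[box(-.068,0,0,.014,.034),cyl(-.068,.007,.007,.034)],"end_stop":[box(0,.014,-.11,.015,.034)],"post":[cyl(-.11,.01,.01,.034)]}
def rend(parts,p,c):
    S=4;im=np.zeros((480*S,640*S),np.uint8)
    for P in parts:
        h=cv2.convexHull(((proj(tf(P,p),c)+.5)*S-.5).astype(np.float32)).round().astype(np.int32);cv2.fillConvexPoly(im,h,255)
    return cv2.resize(im,(640,480),interpolation=cv2.INTER_AREA)/255.
def region(cam,t):
    r=cut_out(cam,t)
    if not r: print("miss",cam,t);return None
    print(cam,t,round(r[0]["conf"],2),r[0]["bbox"],int(np.sum(r[0]["region"])));return np.asarray(r[0]["region"],float)
def fit(obs,p0):
    # obs: list of (mask,parts,calib)
    def cost(p): return sum(np.abs(rend(P,p,c)-m).sum() for m,P,c in obs)
    s=np.array([[0,0,0],[.015,0,0],[0,.015,0],[0,0,.15]])
    for k in range(3):
        r=minimize(cost,p0,method="Nelder-Mead",options=dict(initial_simplex=np.array(p0)+s/2**k,xatol=1e-5,fatol=.1,maxiter=150));p0=r.x
    return r.x,r.fun
E
python3 - <<'E'
from h import *
C={n:get_calibration(n) for n in("top","side")}
def ray(u,v,c,z):
    f=240/np.tan(np.radians(c["vertical_fov"])/2);K=np.array([[f,0,c["cx"]],[0,f,c["cy"]],[0,0,1]])
    q=cv2.undistortPoints(np.array([[[u,v]]],float),K,c["D"])[0,0];d=c["T"][:3,:3]@[q[0],q[1],1];o=c["T"][:3,3];return o+d*(z-o[2])/d[2]
m0=ray(367,282,C["top"],.028);n0=ray(370,196,C["top"],.034);print(m0,n0)
obs={};
for n in C:
    camera(n)
    for t in("mould","side_stop","end_stop","post"):
        r=region(n,t)
        if r is not None: obs[n,t]=r
np.savez("obs.npz",**{a+"-"+b:v for (a,b),v in obs.items()})
for cams in(("top",),("side",),("top","side")):
    o=[(obs[n,"mould"],M,C[n]) for n in cams if (n,"mould") in obs]
    print(cams,"mould",fit(o,[m0[0],m0[1],-.1]))
    o=[(obs[n,t],NE[t],C[n]) for n in cams for t in NE if (n,t) in obs]
    print(cams,"nest",fit(o,[n0[0],n0[1],-.13]))
im=np.hstack([cv2.resize(camera("top")[150:350,270:470],(400,400),interpolation=cv2.INTER_CUBIC),cv2.resize(camera("side")[100:400,120:520],(400,300)).repeat(1,0)[:300].copy() if 0 else np.zeros((400,1,3),np.uint8)])
cv2.imwrite("pics/crop.png",im[:,:,::-1])
E
```

```text
[ 0.52918025 -0.06034123  0.028     ] [ 0.72599914 -0.06968717  0.034     ]
top mould 0.71 [340.5, 257.4, 394.2, 306.7] 2101
top side_stop 0.67 [357.6, 194.2, 373.1, 222.3] 249
top end_stop 0.72 [368.4, 185.7, 419.8, 205.1] 501
top post 0.83 [347.1, 235.4, 364.4, 250.6] 259
side mould 0.69 [275.8, 256.2, 337.2, 307.3] 2389
side side_stop 0.63 [365.0, 249.8, 399.3, 273.5] 581
side end_stop 0.96 [399.2, 246.3, 429.3, 294.6] 669
side post 0.67 [333.6, 256.0, 355.5, 277.1] 246
('top',) mould (array([ 0.52978985, -0.05929987, -0.14096561]), np.float64(88.71372549019608))
('top',) nest (array([ 0.73168076, -0.07697255, -0.15555745]), np.float64(285.5882352941177))
('side',) mould (array([ 0.5291912 , -0.0569074 , -0.14998869]), np.float64(89.85882352941177))
('side',) nest (array([ 0.7303807 , -0.07390858, -0.14140275]), np.float64(281.078431372549))
('top', 'side') mould (array([ 0.52934978, -0.0580556 , -0.13875548]), np.float64(209.5921568627451))
('top', 'side') nest (array([ 0.73090902, -0.0761692 , -0.15016721]), np.float64(582.5607843137254))
```

View pics/side0.png

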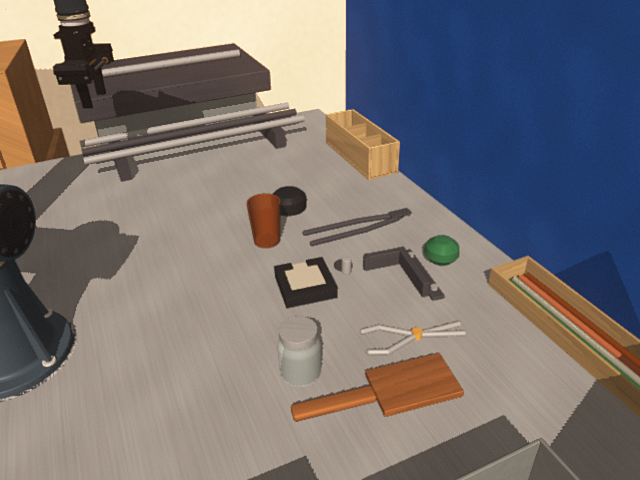

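The fits agree: nest at about (0.731, -0.075) with yaw -0.148, and mould at nest (-202, -13) mm. That leaves about 32 mm to the post, within the stated 10 to 45 mm. I'll move to behind the mould, staying high.

```bash
R='[-0.26,-0.30,0,0,0,0,-0.52,-0.60,0,0,0,0,-0.78,-0.903,0,0,0,0]'
python3 -m inch '[-0.26,-0.30,0,0,0,0,-0.52,-0.60,0,0,0,0,-0.78,-0.903,0,0,0,0]' 0 20
python3 -m inch '[-0.26,-0.30,0,0,0,0,-0.52,-0.60,0,0,0,0,-0.78,-0.903,0,0,0,0]' >/dev/null
python3 -m inch '[-0.26,-0.30,0,0,0,0,-0.52,-0.60,0,0,0,0,-0.78,-0.903,0,0,0,0]' >/dev/null
python3 -m inch '[-0.26,-0.30,0,0,0,0,-0.52,-0.60,0,0,0,0,-0.78,-0.903,0,0,0,0]' 
python3 -m inch '[-0.26,-0.30,0,0,0,0,-0.52,-0.60,0,0,0,0,-0.78,-0.903,0,0,0,0]' >/dev/null
python3 -m inch '[-0.26,-0.30,0,0,0,0,-0.52,-0.60,0,0,0,0,-0.78,-0.903,0,0,0,0]' >/dev/null
python3 -m inch '[-0.26,-0.30,0,0,0,0,-0.52,-0.60,0,0,0,0,-0.78,-0.903,0,0,0,0]' 
python3 -m inch '[0,0,0,0,0,0.075,0,0,0,0,0,0.15,0,0,0,0,0,0.225,0,0,0,0,0,0.30,0,0,0,0,0,0.375,0,0,0,0,0,0.45,0,0,0,0,0,0.525,0,0,0,0,0,0.60,0,0,0,0,0,0.675,0,0,0,0,0,0.75,0,0,0,0,0,0.825,0,0,0,0,0,0.914]' 
python3 -m inch '[0,0,0,0,0,0.075,0,0,0,0,0,0.15,0,0,0,0,0,0.225,0,0,0,0,0,0.30,0,0,0,0,0,0.375,0,0,0,0,0,0.45,0,0,0,0,0,0.525,0,0,0,0,0,0.60,0,0,0,0,0,0.675,0,0,0,0,0,0.75,0,0,0,0,0,0.825,0,0,0,0,0,0.914,0,0,0,0,0,0.914,0,0,0,0,0,0.914]' 
cat >> h.py <<'E'
def state(nest=(.731,-.075,-.148)):
    o=get_obs();q=o["tool_rot"];p=o["position"]
    from scipy.spatial.transform import Rotation as Ro
    x=Ro.from_quat(q).as_matrix();yaw=np.arctan2(x[1,0],x[0,0]);c,s=np.cos(nest[2]),np.sin(nest[2]);d=p-[nest[0],nest[1],0]
    f=o["ft_force"]
    print("t%.2f nest xy %.1f %.1f z %.1f yaw-nest %.1f deg, F nest %.1f %.1f %.1f grip %.1f q6 %.2f"%(o["time"],*(1e3*np.array([c*d[0]+s*d[1],-s*d[0]+c*d[1],p[2]])),np.degrees(yaw-nest[2]),c*f[0]+s*f[1],-s*f[0]+c*f[1],f[2],o["grip_width"]*1e3,o["q"][5]), x[2].round(3))
E
python3 -c "
from h import *
state();im=camera('wrist');c=get_calibration('wrist');print(c)
cv2.imwrite('pics/w1.png',im[:,:,::-1])
O=[];
for t in ('mould','post','side_stop','end_stop'):
    r=region('wrist',t)
"
```

```text
time: 0.9
position: [0.2808, 0.4794, 0.2444]
tool_rot: [0.206, 0.979, 0.0, 0.0]
ft_force: [0.7, -0.9, -0.2]
grip_width: 0.0742
grip_force: 0.0
time: 1.65
position: [0.3646, 0.2049, 0.2449]
tool_rot: [0.207, 0.978, 0.0, 0.0]
ft_force: [0.7, -0.2, 0.9]
grip_width: 0.015
grip_force: 0.0
time: 2.4
position: [0.448, -0.0694, 0.2449]
tool_rot: [0.207, 0.978, -0.0, 0.0]
ft_force: [1.4, -0.9, -0.1]
grip_width: 0.0003
grip_force: 0.0
time: 3.4
position: [0.4478, -0.0678, 0.2448]
tool_rot: [0.797, 0.604, 0.0, 0.0]
ft_force: [-0.5, 0.1, -0.1]
grip_width: 0.0007
grip_force: 0.0
time: 4.57
position: [0.4478, -0.0678, 0.2447]
tool_rot: [0.998, -0.065, 0.0, 0.0]
ft_force: [-0.4, -0.4, 0.7]
grip_width: 0.0002
grip_force: 0.0
t4.57 nest xy -281.2 -34.6 z 244.7 yaw-nest 1.1 deg, F nest -0.3 -0.4 0.7 grip 0.2 q6 1.30 [ 0.  0. -1.]
{'vertical_fov': 67.10990979637332, 'cx': 319.0976379963822, 'cy': 242.8429072860052, 'D': array([0.01076371, 0.        , 0.        , 0.        , 0.        ]), 'T': array([[-1.27979171e-01, -9.61698728e-01, -2.42398201e-01,
         5.14129392e-01],
       [-9.91776750e-01,  1.24210532e-01,  3.08321400e-02,
        -7.72315258e-02],
       [ 4.57179726e-04,  2.44350771e-01, -9.69686801e-01,
         3.84978534e-01],
       [ 0.00000000e+00,  0.00000000e+00,  0.00000000e+00,
         1.00000000e+00]])}
wrist mould 0.91 [244.0, 77.6, 352.4, 190.4] 11776
wrist post 0.64 [234.7, 14.2, 291.0, 59.0] 1906
miss wrist side_stop
wrist end_stop 0.47 [462.4, 175.5, 587.4, 258.2] 7624
```

View pics/w1.png

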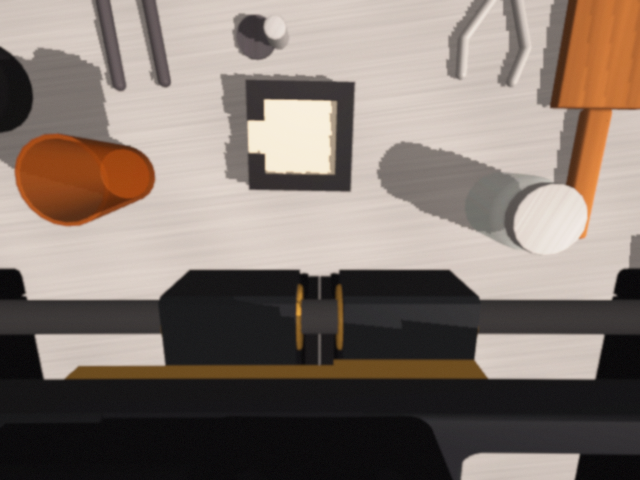

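The wrist view shows the mould at columns 247–354, rows 80–190, with its notch on the left. The post top is at (275,28); the network's post region also took in the shadow. The way down in front of the gripper is clear.

```bash
python3 - <<'E'
from h import *
c=get_calibration('wrist');camera('wrist')
m=region('wrist','mould');p,f=fit([(m,M,c)],[.529,-.058,-.14]);print(p,f)
fl=240/np.tan(np.radians(c["vertical_fov"])/2)
d=c["T"][:3,:3]@np.array([(275-c["cx"])/fl,(28-c["cy"])/fl,1]);o=c["T"][:3,3];print("post",o+d*(.034-o[2])/d[2])
print("post pred",tf(np.array([[-.11,.01,0]]),(.731,-.075,-.148)))
n=np.array([.731,-.075]);a=-.148;R=np.array([[np.cos(a),-np.sin(a)],[np.sin(a),np.cos(a)]]);print("mould in nest",R.T@(p[:2]-n),np.degrees(p[2]-a))
E
```

```text
wrist mould 0.9 [244.4, 80.0, 352.4, 192.7] 11637
[ 0.52927487 -0.06127815 -0.13896229] 223.078431372549
post [ 0.6223878  -0.05293507  0.034     ]
post pred [[ 0.62367713 -0.04888869  0.        ]]
mould in nest [-0.2015433 -0.0161746] 0.5178226614581066
```

```bash

python3 -m inch '[0,0,0.3,0,0,0.01,0,0,0.6,0,0,0.01,0,0,0.9,0,0,0.01]' >/dev/null
python3 -m inch '[0,0,0.3,0,0,0,0,0,0.6,0,0,0,0,0,0.9,0,0,0]' >/dev/null
python3 -m inch '[0,0,0.3,0,0,0,0,0,0.6,0,0,0,0,0,0.8,0,0,0,0,0,0.9,0,0,0,0,0,0.9,0,0,0]' >/dev/null
python3 -c "from h import *;state()"
python3 -m inch '[0.05,0,0,0,0,0,0.10,0,0,0,0,0,0.14,0,0,0,0,0,0.16,0,0,0,0,0,0.18,0,0,0,0,0,0.20,0,0,0,0,0,0.22,0,0,0,0,0,0.24,0,0,0,0,0,0.26,0,0,0,0,0,0.28,0,0,0,0,0,0.30,0,0,0,0,0,0.32,0,0,0,0,0,0.34,0,0,0,0,0,0.36,0,0,0,0,0,0.38,0,0,0,0,0,0.40,0,0,0,0,0,0.42,0,0,0,0,0]'
python3 -c "from h import *;state()"
```

```text
t5.83 nest xy -281.9 -34.5 z 27.1 yaw-nest 0.0 deg, F nest 0.6 0.4 -0.3 grip 0.3 q6 1.32 [-0.003 -0.001 -1.   ]
time: 7.25
position: [0.4811, -0.0727, 0.0285]
tool_rot: [0.997, -0.074, 0.0, 0.0]
ft_force: [-1.4, 0.1, -0.3]
grip_width: 0.0004
grip_force: 0.6
t7.25 nest xy -247.5 -34.6 z 28.5 yaw-nest 0.0 deg, F nest -1.4 -0.1 -0.3 grip 0.4 q6 1.34 [ 0.  0. -1.]
```

```bash

python3 -m inch '[0.02,0,0,0,0,0,0.04,0,0,0,0,0,0.06,0,0,0,0,0,0.08,0,0,0,0,0,0.10,0,0,0,0,0,0.12,0,0,0,0,0,0.14,0,0,0,0,0,0.16,0,0,0,0,0,0.18,0,0,0,0,0,0.20,0,0,0,0,0,0.22,0,0,0,0,0]'
python3 - <<'E'
from h import *
state()
r=np.array([-119.5,-43.])
for t in np.arange(2,31,2):
    a=np.radians(t);v=np.array([[np.cos(a),-np.sin(a)],[np.sin(a),np.cos(a)]])@r-r;print("%.3f,%.3f,0,0,0,%.3f,"%(v[0]/80,-v[1]/80,-t/90),end="")
camera('wrist');c=get_calibration('wrist')
for n in('top','side'):
    c=get_calibration(n);camera(n);m=region(n,'mould')
    if m is not None:print(fit([(m,M,c)],[.56,-.062,-.14]))
E
```

```text
time: 8.17
position: [0.4985, -0.0753, 0.0286]
tool_rot: [0.997, -0.074, -0.0, 0.0]
ft_force: [-1.3, -1.2, -0.9]
grip_width: 0.0004
grip_force: 0.6
t8.17 nest xy -230.0 -34.6 z 28.6 yaw-nest 0.0 deg, F nest -1.1 -1.3 -0.9 grip 0.4 q6 1.35 [-0.  0. -1.]
0.020,0.052,0,0,0,-0.022,0.041,0.103,0,0,0,-0.044,0.064,0.153,0,0,0,-0.067,0.089,0.203,0,0,0,-0.089,0.116,0.251,0,0,0,-0.111,0.144,0.299,0,0,0,-0.133,0.174,0.345,0,0,0,-0.156,0.206,0.391,0,0,0,-0.178,0.239,0.435,0,0,0,-0.200,0.274,0.478,0,0,0,-0.222,0.310,0.520,0,0,0,-0.244,0.348,0.561,0,0,0,-0.267,0.387,0.600,0,0,0,-0.289,0.427,0.638,0,0,0,-0.311,0.469,0.675,0,0,0,-0.333,top mould 0.77 [342.8, 244.9, 388.0, 259.8] 393
(array([ 0.60653499, -0.05974321, -0.54528241]), np.float64(1619.1490196078432))
side mould 0.6 [303.2, 254.4, 354.5, 303.8] 1304
(array([ 0.5638318 , -0.05661103, -0.05456793]), np.float64(1100.105882352941))
```

```bash

python3 -m inch '[0.025,0,0,0,0,0,0.045,0.052,0,0,0,-0.022,0.066,0.103,0,0,0,-0.044,0.089,0.153,0,0,0,-0.067,0.114,0.203,0,0,0,-0.089,0.141,0.251,0,0,0,-0.111,0.169,0.299,0,0,0,-0.133]'
python3 -c "from h import *;state()"
python3 -m inch '[0.025,0.05,0,0,0,-0.022,0.045,0.103,0,0,0,-0.044,0.066,0.153,0,0,0,-0.067,0.089,0.203,0,0,0,-0.089,0.116,0.251,0,0,0,-0.111,0.144,0.299,0,0,0,-0.133,0.174,0.345,0,0,0,-0.156]'
python3 - <<'E'
from h import *
state()
im=camera('side');cv2.imwrite('pics/s2.png',cv2.resize(im[200:350,220:440],None,fx=3,fy=3,interpolation=cv2.INTER_CUBIC)[:,:,::-1])
E
```

```text
time: 9.0
position: [0.5076, -0.1007, 0.0285]
tool_rot: [1.0, 0.032, -0.001, -0.0]
ft_force: [-0.9, 1.5, 0.2]
grip_width: 0.0006
grip_force: 0.6
t9.00 nest xy -217.2 -58.4 z 28.5 yaw-nest 12.1 deg, F nest -1.1 1.3 0.2 grip 0.6 q6 1.10 [-0.001 -0.001 -1.   ]
time: 9.58
position: [0.5233, -0.1276, 0.0285]
tool_rot: [0.988, 0.154, -0.001, -0.0]
ft_force: [-2.2, 0.2, 0.2]
grip_width: 0.0005
grip_force: 0.6
t9.58 nest xy -197.7 -82.6 z 28.5 yaw-nest 26.1 deg, F nest -2.2 -0.2 0.2 grip 0.5 q6 0.82 [-0.001 -0.001 -1.   ]
```

View pics/s2.png

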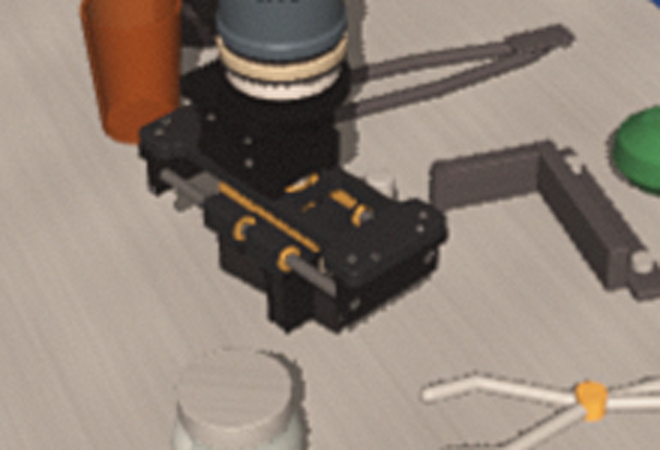

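The gripper hides the mould from the side camera, so I'll use the wrist camera, which looks ahead over it.

```bash
cat >> h.py <<'E'
NEST=np.array([.7305,-.077,-.147])
def wrist(name,p0=(.57,-.07,-.0)):
    im=camera('wrist');c=get_calibration('wrist');cv2.imwrite(f'pics/{name}.png',im[:,:,::-1])
    m=region('wrist','mould')
    a=NEST[2];R=np.array([[np.cos(a),-np.sin(a)],[np.sin(a),np.cos(a)]])
    if m is not None:
        # compare only above the lowest row the mask shows (gripper hides the rest)
        lo=np.where(m.any(1))[0].max()-2; 
        global rend
        def cost(p): return np.abs(rend(M,p,c)-m)[:lo].sum()
        best=min((minimize(cost,[p0[0],p0[1],a0],method="Nelder-Mead",options=dict(initial_simplex=np.array([p0[0],p0[1],a0])+np.array([[0,0,0],[.02,0,0],[0,.02,0],[0,0,.2]]),xatol=1e-5,fatol=.1,maxiter=200)) for a0 in(p0[2]-.3,p0[2],p0[2]+.3)),key=lambda r:r.fun)
        p=best.x;print("mould nest mm",1e3*R.T@(p[:2]-NEST[:2]),"deg",np.degrees(p[2]-a),"cost",best.fun,"rows<",lo)
E
python3 -c "
from h import *
state(NEST);wrist('w3',(.57,-.08,.2))"
```

```text
t9.63 nest xy -196.6 -81.2 z 28.5 yaw-nest 26.2 deg, F nest -1.5 -2.5 -2.0 grip 0.3 q6 0.81 [-0.     0.001 -1.   ]
wrist mould 0.62 [72.6, 4.9, 378.8, 303.6] 66140
mould nest mm [-156.93415953  -28.94984347] deg 33.25896175459738 cost 4857.611764705883 rows< 297
```

View pics/w3.png

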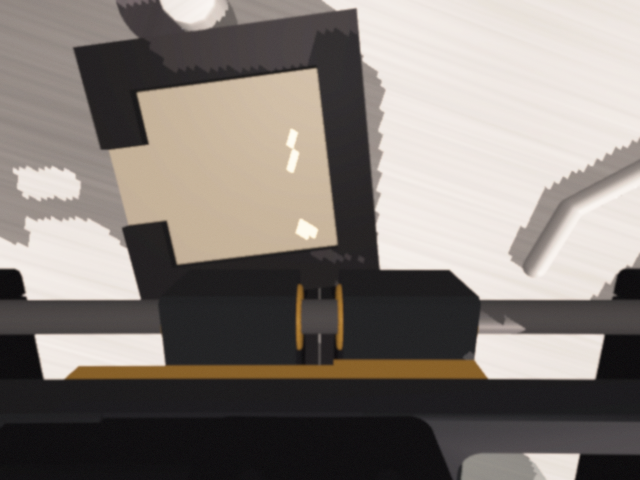

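The view is clear. The post at (193,5) touches the mould's front face. The mould is at nest (-157,-29) and 33°, which checks out: it is 60.7 mm from the post axis along its normal. It slips along the post a little, so I'll continue the swivel by about 20°.

```bash

python3 -m inch '[0.018,0.046,0,0,0,-0.022,0.037,0.091,0,0,0,-0.044,0.058,0.135,0,0,0,-0.067,0.081,0.179,0,0,0,-0.089,0.106,0.221,0,0,0,-0.111,0.131,0.263,0,0,0,-0.133,0.159,0.303,0,0,0,-0.156,0.189,0.343,0,0,0,-0.178,0.220,0.382,0,0,0,-0.200,0.253,0.419,0,0,0,-0.222]'
python3 -c "
from h import *
state(NEST);wrist('w4',(.59,-.1,.65))"
```

```text
time: 10.57
position: [0.5519, -0.1536, 0.0284]
tool_rot: [0.947, 0.323, -0.001, -0.0]
ft_force: [-3.9, -3.4, 0.1]
grip_width: 0.0006
grip_force: 2.6
t10.57 nest xy -165.5 -101.9 z 28.4 yaw-nest 46.1 deg, F nest -3.4 -3.9 0.1 grip 0.6 q6 0.45 [-0.002 -0.002 -1.   ]
wrist mould 0.74 [77.7, 9.4, 378.2, 302.1] 66867
mould nest mm [-143.82677074  -40.45112475] deg 51.84549613279999 cost 4860.827450980393 rows< 297
```

View pics/w4.png

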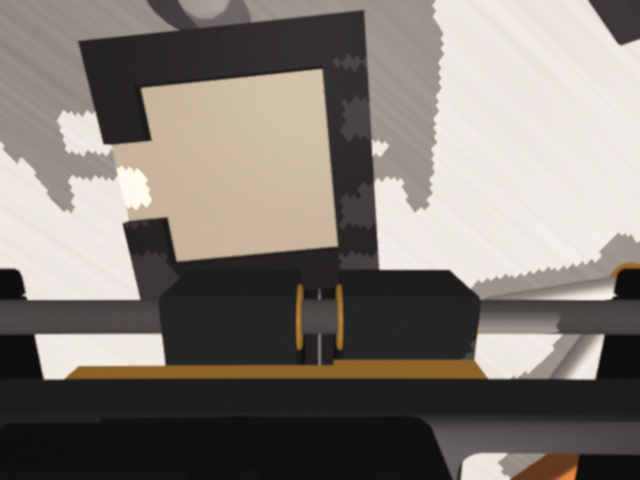

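The mould is at 52° with the post at (208,5) and about 5 N of push. It has slipped only 2 mm along the post, so I'll do another 20°.

```bash

python3 -m inch '[0.018,0.046,0,0,0,-0.022,0.037,0.091,0,0,0,-0.044,0.058,0.135,0,0,0,-0.067,0.081,0.179,0,0,0,-0.089,0.106,0.221,0,0,0,-0.111,0.131,0.263,0,0,0,-0.133,0.159,0.303,0,0,0,-0.156,0.189,0.343,0,0,0,-0.178,0.220,0.382,0,0,0,-0.200,0.253,0.419,0,0,0,-0.222]'
python3 -c "
from h import *
state(NEST);wrist('w5',(.605,-.11,1.0))"
```

```text
time: 11.5
position: [0.5897, -0.1704, 0.0286]
tool_rot: [0.876, 0.482, -0.001, 0.002]
ft_force: [-3.0, -9.7, -1.1]
grip_width: 0.0003
grip_force: 4.9
t11.50 nest xy -125.6 -113.0 z 28.6 yaw-nest 66.1 deg, F nest -1.5 -10.1 -1.1 grip 0.3 q6 0.11 [-0.003  0.003 -1.   ]
wrist mould 0.64 [74.0, 9.3, 380.2, 298.5] 66149
mould nest mm [-127.65987262  -48.37014582] deg 72.84777619687806 cost 5010.470588235294 rows< 297
```

```bash

python3 -m inch '[0.013,0.034,0,0,0,-0.013,0.030,0.068,0,0,0,-0.026,0.046,0.10,0,0,0,-0.04,0.062,0.134,0,0,0,-0.053,0.078,0.167,0,0,0,-0.066]'
python3 -m inch '[0.010,0.034,0,0,0,-0.013,0.020,0.068,0,0,0,-0.026,0.031,0.10,0,0,0,-0.04,0.042,0.134,0,0,0,-0.053,0.053,0.167,0,0,0,-0.066]'
python3 -c "
from h import *
state(NEST);wrist('w6',(.615,-.115,1.2))"
```

```text
time: 12.02
position: [0.6052, -0.1735, 0.0289]
tool_rot: [0.85, 0.527, -0.001, 0.003]
ft_force: [-2.0, -11.1, -1.9]
grip_width: 0.0006
grip_force: 5.4
time: 12.43
position: [0.6193, -0.1748, 0.0288]
tool_rot: [0.822, 0.569, -0.0, 0.003]
ft_force: [-1.1, -5.9, -1.4]
grip_width: 0.0005
grip_force: 3.5
t12.43 nest xy -95.7 -113.0 z 28.8 yaw-nest 77.9 deg, F nest -0.2 -6.0 -1.4 grip 0.5 q6 -0.09 [-0.003  0.005 -1.   ]
wrist mould 0.88 [60.2, 3.2, 376.1, 301.2] 65742
mould nest mm [-114.76053322  -50.91823331] deg 88.50313615829766 cost 4754.650980392157 rows< 297
```

View pics/w6.png

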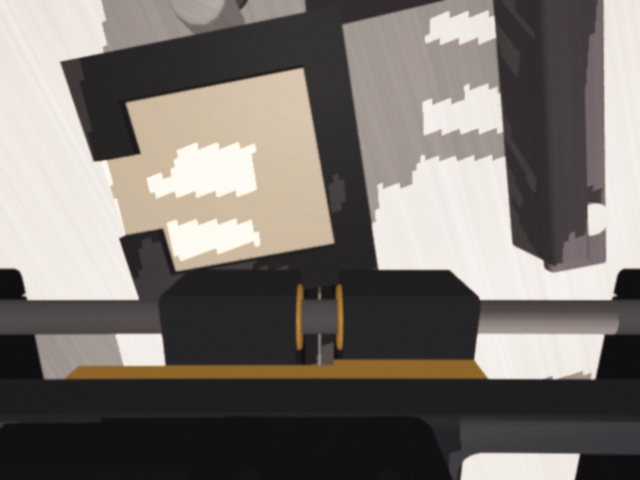

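The mould is now at 88.5° and centred at nest (-115,-51). The post at (197,5) and the side stop end at (325,5) both lie along its front face. It overlaps the side stop by only about 10 mm, so I'll advance it about 35 mm from the notch side before the side press.

```bash

python3 -m inch '[-0.06,0,0,0,0,0,-0.13,0,0,0,0,0,-0.19,0,0,0,0,0,-0.19,0,-0.3,0,0,0,-0.19,0,-0.6,0,0,0,-0.19,0,-0.75,0,0,0,-0.19,0,-0.75,0,0,0]'
python3 -m inch '[0,0,0,0,0,0.075,0,0,0,0,0,0.15,0,0,0,0,0,0.225,0,0,0,0,0,0.30,0,0,0,0,0,0.375,0,0,0,0,0,0.45,0,0,0,0,0,0.525,0,0,0,0,0,0.60,0,0,0,0,0,0.675,0,0,0,0,0,0.75,0,0,0,0,0,0.825,0,0,0,0,0,0.866,0,0,0,0,0,0.866]' >/dev/null
python3 -m inch '[-0.19,-0.16,0,0,0,0,-0.38,-0.32,0,0,0,0,-0.57,-0.485,0,0,0,0]'  >/dev/null
python3 -m inch '[-0.19,-0.16,0,0,0,0,-0.38,-0.32,0,0,0,0,-0.57,-0.485,0,0,0,0,-0.57,-0.485,0,0,0,0]'
python3 -c "
from h import *
state(NEST);wrist('w7',(.61,-.11,1.4))"
```

```text
time: 13.12
position: [0.6147, -0.1869, 0.0917]
tool_rot: [0.822, 0.569, 0.002, 0.003]
ft_force: [0.4, -0.6, -0.6]
grip_width: 0.0008
grip_force: 0.0
time: 14.78
position: [0.5294, -0.0921, 0.0875]
tool_rot: [0.997, -0.073, -0.004, -0.002]
ft_force: [-1.1, 0.0, 0.0]
grip_width: 0.0006
grip_force: 0.0
t14.78 nest xy -196.8 -44.4 z 87.5 yaw-nest 0.1 deg, F nest -1.1 -0.1 0.0 grip 0.6 q6 1.34 [-0.008 -0.002 -1.   ]
wrist mould 0.57 [230.9, 12.5, 434.1, 219.0] 38950
mould nest mm [-112.05283254  -52.88262026] deg 88.69536119545376 cost 379.74901960784314 rows< 218
```

View pics/w7.png

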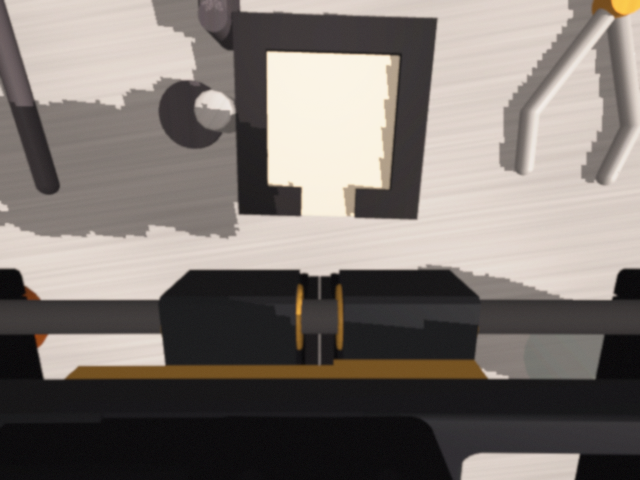

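The wrist view shows the mould at columns 235–437 with its notch facing the gripper at (328,200). The post at (213,110) touches its left side and the side stop end is at (215,15). I'll descend and push it forward about 32 mm.

```bash

python3 -m inch '[0,0.12,0.25,0,0,0,0,0.12,0.5,0,0,0,0,0.12,0.65,0,0,0,0,0.12,0.74,0,0,0,0,0.12,0.74,0,0,0]' >/dev/null
python3 -c "from h import *;state(NEST)"
python3 -m inch '[0.06,0,0,0,0,0,0.12,0,0,0,0,0,0.18,0,0,0,0,0,0.22,0,0,0,0,0,0.24,0,0,0,0,0,0.26,0,0,0,0,0,0.28,0,0,0,0,0,0.30,0,0,0,0,0,0.32,0,0,0,0,0,0.34,0,0,0,0,0,0.36,0,0,0,0,0,0.39,0,0,0,0,0,0.42,0,0,0,0,0,0.45,0,0,0,0,0]'
python3 -m inch '[0.03,0,0,0,0,0,0.06,0,0,0,0,0,0.09,0,0,0,0,0,0.12,0,0,0,0,0,0.15,0,0,0,0,0,0.18,0,0,0,0,0,0.21,0,0,0,0,0,0.24,0,0,0,0,0,0.27,0,0,0,0,0]'
python3 -c "
from h import *
state(NEST);wrist('w8',(.64,-.115,1.4))"
```

```text
t15.30 nest xy -191.8 -57.2 z 27.7 yaw-nest -0.1 deg, F nest 0.5 1.1 -1.0 grip 0.4 q6 1.32 [-0.002 -0.001 -1.   ]
time: 16.47
position: [0.5687, -0.1106, 0.0293]
tool_rot: [0.997, -0.075, 0.0, -0.0]
ft_force: [-1.9, -0.2, 1.2]
grip_width: 0.0005
grip_force: 0.8
time: 17.22
position: [0.5899, -0.1138, 0.0293]
tool_rot: [0.997, -0.074, -0.0, -0.0]
ft_force: [-1.3, -0.0, -0.6]
grip_width: 0.0004
grip_force: 0.7
t17.22 nest xy -133.7 -57.0 z 29.3 yaw-nest -0.1 deg, F nest -1.3 -0.2 -0.6 grip 0.4 q6 1.34 [-0.  0. -1.]
wrist mould 0.51 [90.6, 1.3, 181.5, 287.8] 14078
mould nest mm [-163.49514378   26.29727033] deg 42.88212902713868 cost 11599.73725490196 rows< 285
```

The forces stayed low, so the mould should be at about x = -74. Next I'll move round to its right side.

```bash

python3 -m inch '[-0.08,0,0,0,0,0,-0.16,0,0,0,0,0,-0.25,0,0,0,0,0,-0.25,0,-0.3,0,0,0,-0.25,0,-0.6,0,0,0,-0.25,0,-0.75,0,0,0,-0.25,0,-0.75,0,0,0]' >/dev/null
python3 -m inch '[0,0,0,0,0,-0.075,0,0,0,0,0,-0.15,0,0,0,0,0,-0.225,0,0,0,0,0,-0.30,0,0,0,0,0,-0.375,0,0,0,0,0,-0.45,0,0,0,0,0,-0.525,0,0,0,0,0,-0.60,0,0,0,0,0,-0.675,0,0,0,0,0,-0.75,0,0,0,0,0,-0.825,0,0,0,0,0,-0.90,0,0,0,0,0,-0.97,0,0,0,0,0,-1,0,0,0,0,0,-1]' >/dev/null
python3 -m inch '[-0.16,0.20,0,0,0,0,-0.32,0.40,0,0,0,0,-0.49,0.59,0,0,0,0]'  >/dev/null
python3 -m inch '[-0.16,0.20,0,0,0,0,-0.32,0.40,0,0,0,0,-0.49,0.59,0,0,0,0,-0.49,0.59,0,0,0,0]' >/dev/null
python3 -c "
from h import *
state(NEST);wrist('w9',(.65,-.115,1.4))
im=camera('wrist');c=get_calibration('wrist')
for k in NE:
    for P in NE[k]:
        h=cv2.convexHull(proj(tf(P,NEST),c).astype(np.float32)).astype(np.int32);im=im.copy();cv2.polylines(im,[h],True,(255,0,0),1)
cv2.imwrite('pics/w9b.png',im[:,:,::-1])"
```

```text
t19.73 nest xy -56.5 -138.8 z 88.9 yaw-nest 89.7 deg, F nest 0.9 -1.2 0.1 grip 0.4 q6 -0.31 [-0.002  0.005 -1.   ]
wrist mould 0.97 [181.6, 0.0, 387.3, 205.3] 39211
mould nest mm [-73.7390764  -49.06924436] deg 89.90078705473111 cost 289.32156862745103 rows< 202
```

View pics/w9b.png

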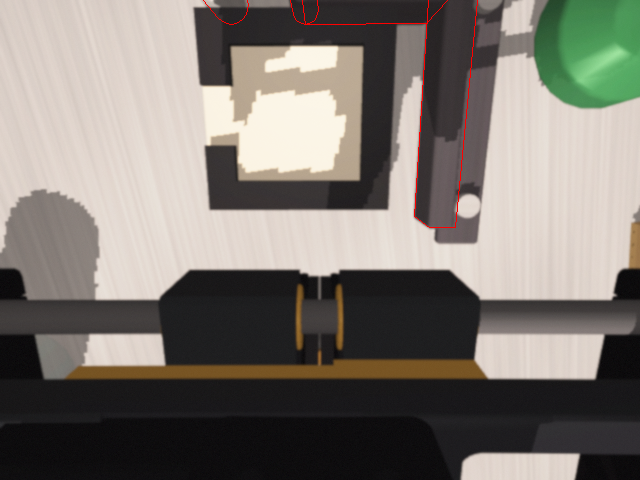

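The wrist view shows the mould at columns 195–395, rows 8–210, square to the stops with its notch on the left. The end stop face at column 425 is well clear, about 25 mm off. Descending for the side press.

```bash

python3 -m inch '[0,0,0.25,0,0,0,0,0,0.5,0,0,0,0,0,0.65,0,0,0,0,0,0.75,0,0,0,0,0,0.75,0,0,0]' >/dev/null
python3 -c "from h import *;state(NEST)"
python3 -m inch '[0.06,0,0,0,0,0,0.12,0,0,0,0,0,0.18,0,0,0,0,0,0.22,0,0,0,0,0,0.24,0,0,0,0,0,0.26,0,0,0,0,0,0.28,0,0,0,0,0,0.30,0,0,0,0,0]'
for i in 1 2 3; do python3 -m inch '[0.012,0,0,0,0,0,0.024,0,0,0,0,0,0.024,0,0,0,0,0]' | grep -E 'ft|posi'; done
```

```text
t20.30 nest xy -61.8 -134.4 z 27.1 yaw-nest 89.9 deg, F nest -0.8 0.2 -0.6 grip 0.4 q6 -0.32 [ 0.002 -0.005 -1.   ]
time: 20.97
position: [0.6552, -0.1787, 0.0295]
tool_rot: [0.758, 0.653, -0.0, 0.0]
ft_force: [-1.6, -6.5, 2.0]
grip_width: 0.0004
grip_force: 3.4
position: [0.6552, -0.1787, 0.0296]
ft_force: [-1.7, -5.3, 0.9]
position: [0.6552, -0.1786, 0.0296]
ft_force: [-2.2, -8.8, 0.5]
position: [0.6552, -0.1785, 0.0297]
ft_force: [-4.2, -13.4, 0.1]
```

```bash

python3 -m inch '[0,0,0,0,0,0,0,0,0,0,0,0,0,0,0,0,0,0,0,0,0,0,0,0]' | grep ft
python3 -c "from h import *;state(NEST)"
python3 -m inch '[0,0,0,0,0,0,0,0,0,0,0,0,0,0,0,0,0,0,0,0,0,0,0,0]' | grep ft
python3 -c "from h import *;state(NEST)"
```

```text
ft_force: [-3.8, -13.6, -0.2]
t22.05 nest xy -59.6 -111.4 z 29.6 yaw-nest 89.9 deg, F nest -1.8 -14.0 -0.2 grip 0.5 q6 -0.27 [-0.008  0.    -1.   ]
ft_force: [-3.7, -13.4, -0.0]
t22.38 nest xy -59.6 -111.4 z 29.6 yaw-nest 90.0 deg, F nest -1.7 -13.8 -0.0 grip 0.3 q6 -0.27 [-0.008  0.    -1.   ]
```

The side press is held at about 14 N with the finger at x ≈ -60, which is within the stop's span. Now I'll release it and go behind the mould for the end push.

```bash

python3 -m inch '[-0.03,0,0,0,0,0,-0.08,0,0,0,0,0,-0.16,0,0,0,0,0,-0.25,0,0,0,0,0,-0.35,0,0,0,0,0,-0.35,0,-0.3,0,0,0,-0.35,0,-0.6,0,0,0,-0.35,0,-0.75,0,0,0,-0.35,0,-0.75,0,0,0]' >/dev/null
python3 -m inch '[0,0,0,0,0,0.075,0,0,0,0,0,0.15,0,0,0,0,0,0.225,0,0,0,0,0,0.30,0,0,0,0,0,0.375,0,0,0,0,0,0.45,0,0,0,0,0,0.525,0,0,0,0,0,0.60,0,0,0,0,0,0.675,0,0,0,0,0,0.75,0,0,0,0,0,0.825,0,0,0,0,0,0.90,0,0,0,0,0,0.97,0,0,0,0,0,1,0,0,0,0,0,1]' >/dev/null
python3 -m inch '[-0.20,-0.17,0,0,0,0,-0.40,-0.34,0,0,0,0,-0.61,-0.525,0,0,0,0]'  >/dev/null
python3 -m inch '[-0.20,-0.17,0,0,0,0,-0.40,-0.34,0,0,0,0,-0.61,-0.525,0,0,0,0,-0.61,-0.525,0,0,0,0,-0.61,-0.525,0,0,0,0]' >/dev/null
python3 -c "
from h import *
state(NEST);wrist('w10',(.65,-.115,1.4))"
```

```text
t25.05 nest xy -158.2 -48.7 z 88.8 yaw-nest 0.0 deg, F nest 0.6 -0.9 0.4 grip 0.0 q6 1.35 [-0.002 -0.    -1.   ]
wrist mould 0.77 [220.8, 0.6, 423.6, 208.1] 39226
mould nest mm [-69.39334466 -52.51797734] deg 89.85209819554572 cost 342.0745098039216 rows< 205
```

View pics/w10.png

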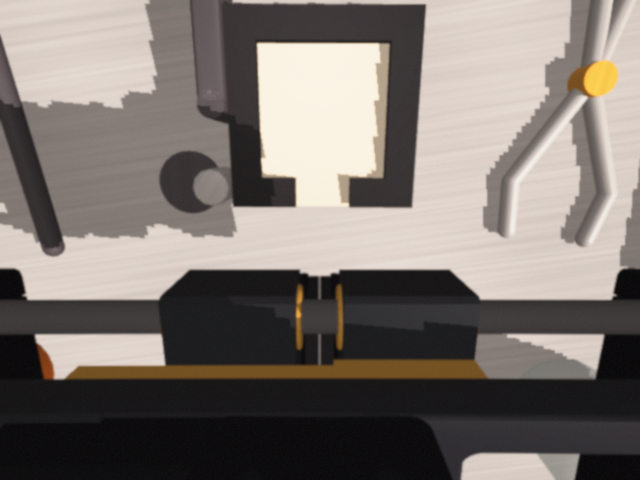

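The mould lies flush along the side stop, whose end is at (212,105), and along the post at (211,187). The notch faces the gripper at (322,195). Descend and push home.

```bash

python3 -m inch '[0,0.05,0.25,0,0,0,0,0.05,0.5,0,0,0,0,0.05,0.65,0,0,0,0,0.05,0.75,0,0,0,0,0.05,0.75,0,0,0]' >/dev/null
python3 -c "from h import *;state(NEST)"
python3 -m inch '[0.06,0,0,0,0,0,0.12,0,0,0,0,0,0.18,0,0,0,0,0,0.22,0,0,0,0,0,0.24,0,0,0,0,0,0.26,0,0,0,0,0,0.28,0,0,0,0,0,0.30,0,0,0,0,0,0.32,0,0,0,0,0,0.34,0,0,0,0,0,0.36,0,0,0,0,0,0.38,0,0,0,0,0,0.40,0,0,0,0,0,0.42,0,0,0,0,0,0.44,0,0,0,0,0,0.46,0,0,0,0,0,0.48,0,0,0,0,0,0.50,0,0,0,0,0,0.52,0,0,0,0,0]' | grep -E 'ft|posi'
for i in 1 2 3; do python3 -m inch '[0.012,0,0,0,0,0,0.024,0,0,0,0,0,0.024,0,0,0,0,0]' | grep -E 'ft|posi'; done
python3 -c "from h import *;state(NEST)"
```

```text
t25.57 nest xy -157.7 -53.9 z 27.5 yaw-nest -0.1 deg, F nest -0.8 0.2 0.3 grip 0.8 q6 1.34 [-0.003 -0.001 -1.   ]
position: [0.6085, -0.1132, 0.0293]
ft_force: [-1.6, 0.2, -0.4]
position: [0.6106, -0.1136, 0.0294]
ft_force: [0.1, 0.9, 0.6]
position: [0.6121, -0.1137, 0.0294]
ft_force: [-1.1, 0.5, -0.2]
position: [0.6123, -0.1136, 0.0292]
ft_force: [-4.8, 0.7, 2.5]
t27.90 nest xy -111.6 -53.5 z 29.2 yaw-nest -0.1 deg, F nest -4.9 0.0 2.5 grip 0.5 q6 1.36 [-0.004 -0.    -1.   ]
```

Contact is at x ≈ -111.6, where home should be. I'll step the force up to about 12 N.

```bash

for i in 1 2; do python3 -m inch '[0.012,0,0,0,0,0,0.024,0,0,0,0,0,0.024,0,0,0,0,0]' | grep -E 'ft|posi'; done
python3 -m inch '[0,0,0,0,0,0,0,0,0,0,0,0,0,0,0,0,0,0,0,0,0,0,0,0]' | grep ft
```

```text
position: [0.6123, -0.1135, 0.0289]
ft_force: [-8.3, 0.7, 4.2]
position: [0.6125, -0.1133, 0.0286]
ft_force: [-10.2, 0.3, 5.2]
ft_force: [-10.0, 0.1, 4.9]
```

```bash

python3 -m inch '[0.008,0,0,0,0,0,0.012,0,0,0,0,0,0.012,0,0,0,0,0,0.012,0,0,0,0,0,0.012,0,0,0,0,0,0.012,0,0,0,0,0]' | grep -E 'ft|posi'
python3 -m inch '[-0.03,0,0,0,0,0,-0.08,0,0,0,0,0,-0.16,0,0,0,0,0,-0.25,0,0,0,0,0,-0.35,0,0,0,0,0,-0.35,0,-0.3,0,0,0,-0.35,0,-0.6,0,0,0,-0.35,0,-0.75,0,0,0,-0.35,0,-0.75,0,0,0]' >/dev/null
python3 -c "
from h import *
state(NEST);wrist('w11',(.675,-.12,1.4))"
```

```text
position: [0.6125, -0.1133, 0.0285]
ft_force: [-13.2, 0.2, 6.3]
t29.98 nest xy -130.7 -54.2 z 92.4 yaw-nest -0.1 deg, F nest 0.8 0.2 -0.0 grip 0.5 q6 1.35 [ 0.007  0.002 -1.   ]
wrist mould 0.78 [211.3, 20.0, 409.7, 217.3] 36393
mould nest mm [-51.77640025 -51.413382  ] deg 89.63038956523606 cost 308.4117647058823 rows< 216
```

View pics/w11.png

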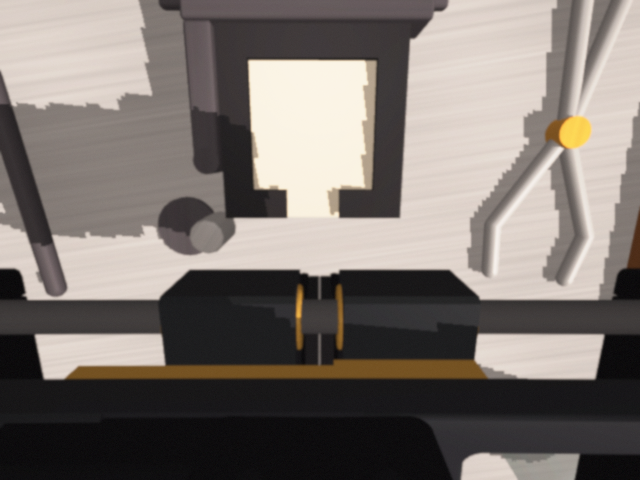

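The mould looks seated: no gap at the end stop (row 20) or the side stop (column 222), and 13 N was held at the end. With 40 s left, I'll repeat the side press and end press as cheap insurance that it's flush on both stops.

```bash

python3 -m inch '[0,0,0,0,0,-0.075,0,0,0,0,0,-0.15,0,0,0,0,0,-0.225,0,0,0,0,0,-0.30,0,0,0,0,0,-0.375,0,0,0,0,0,-0.45,0,0,0,0,0,-0.525,0,0,0,0,0,-0.60,0,0,0,0,0,-0.675,0,0,0,0,0,-0.75,0,0,0,0,0,-0.825,0,0,0,0,0,-0.90,0,0,0,0,0,-0.97,0,0,0,0,0,-1,0,0,0,0,0,-1]' >/dev/null
python3 -m inch '[-0.17,0.18,0,0,0,0,-0.34,0.36,0,0,0,0,-0.505,0.53,0,0,0,0]'  >/dev/null
python3 -m inch '[-0.17,0.18,0,0,0,0,-0.34,0.36,0,0,0,0,-0.505,0.53,0,0,0,0,-0.505,0.53,0,0,0,0]' >/dev/null
python3 -m inch '[0,0,0.25,0,0,0,0,0,0.5,0,0,0,0,0,0.65,0,0,0,0,0,0.73,0,0,0,0,0,0.73,0,0,0]' >/dev/null
python3 -c "from h import *;state(NEST)"
python3 -m inch '[0.06,0,0,0,0,0,0.12,0,0,0,0,0,0.16,0,0,0,0,0,0.18,0,0,0,0,0,0.20,0,0,0,0,0,0.22,0,0,0,0,0,0.24,0,0,0,0,0,0.24,0,0,0,0,0]'
python3 -c "from h import *;state(NEST)"
```

```text
t32.33 nest xy -50.4 -133.6 z 28.5 yaw-nest 89.9 deg, F nest -0.6 0.8 -0.3 grip 0.5 q6 -0.31 [ 0.002 -0.005 -1.   ]
time: 33.0
position: [0.6659, -0.1838, 0.0311]
tool_rot: [0.758, 0.653, 0.0, 0.0]
ft_force: [0.0, -0.3, 0.2]
grip_width: 0.0003
grip_force: 0.0
t33.00 nest xy -48.3 -115.1 z 31.1 yaw-nest 89.9 deg, F nest 0.1 -0.3 0.2 grip 0.3 q6 -0.28 [ 0.  0. -1.]
```

```bash

python3 -m inch '[0.012,0,0,0,0,0,0.024,0,0,0,0,0,0.036,0,0,0,0,0,0.048,0,0,0,0,0,0.048,0,0,0,0,0]' | grep -E 'ft|posi'
for i in 1 2 3; do python3 -m inch '[0.012,0,0,0,0,0,0.024,0,0,0,0,0,0.024,0,0,0,0,0]' | grep -E 'ft|posi'; done
python3 -c "from h import *;state(NEST)"
```

```text
position: [0.6663, -0.1805, 0.0309]
ft_force: [-1.8, -0.8, -0.2]
position: [0.6663, -0.1803, 0.0309]
ft_force: [-2.3, -5.6, -1.6]
position: [0.6664, -0.1802, 0.031]
ft_force: [-2.9, -9.8, -1.6]
position: [0.6664, -0.1801, 0.031]
ft_force: [-4.5, -13.4, -1.1]
t34.17 nest xy -48.3 -111.4 z 31.0 yaw-nest 90.0 deg, F nest -2.5 -13.9 -1.1 grip 0.8 q6 -0.27 [-0.008  0.    -1.   ]
```

It stops at the same depth (y = -111.4) as the first press, so it was flush then too. Hold, then the final end press.

```bash

python3 -m inch '[0,0,0,0,0,0,0,0,0,0,0,0,0,0,0,0,0,0,0,0,0,0,0,0]' | grep ft
python3 -m inch '[-0.03,0,0,0,0,0,-0.08,0,0,0,0,0,-0.16,0,0,0,0,0,-0.25,0,0,0,0,0,-0.35,0,0,0,0,0,-0.35,0,-0.3,0,0,0,-0.35,0,-0.6,0,0,0,-0.35,0,-0.75,0,0,0,-0.35,0,-0.75,0,0,0]' >/dev/null
python3 -m inch '[0,0,0,0,0,0.075,0,0,0,0,0,0.15,0,0,0,0,0,0.225,0,0,0,0,0,0.30,0,0,0,0,0,0.375,0,0,0,0,0,0.45,0,0,0,0,0,0.525,0,0,0,0,0,0.60,0,0,0,0,0,0.675,0,0,0,0,0,0.75,0,0,0,0,0,0.825,0,0,0,0,0,0.90,0,0,0,0,0,0.97,0,0,0,0,0,1,0,0,0,0,0,1]' >/dev/null
python3 -m inch '[-0.20,-0.18,0,0,0,0,-0.40,-0.36,0,0,0,0,-0.605,-0.52,0,0,0,0]'  >/dev/null
python3 -m inch '[-0.20,-0.18,0,0,0,0,-0.40,-0.36,0,0,0,0,-0.605,-0.52,0,0,0,0,-0.605,-0.52,0,0,0,0,-0.605,-0.52,0,0,0,0]' >/dev/null
python3 -m inch '[0,0,0.25,0,0,0,0,0,0.5,0,0,0,0,0,0.65,0,0,0,0,0,0.75,0,0,0,0,0,0.75,0,0,0]' >/dev/null
python3 -c "from h import *;state(NEST)"
```

```text
ft_force: [-4.0, -12.7, -0.3]
t37.58 nest xy -145.4 -50.9 z 29.0 yaw-nest -0.1 deg, F nest -0.3 0.3 0.7 grip 0.7 q6 1.35 [-0.003 -0.    -1.   ]
```

```bash

python3 -m inch '[0.06,0,0,0,0,0,0.12,0,0,0,0,0,0.18,0,0,0,0,0,0.24,0,0,0,0,0,0.30,0,0,0,0,0,0.33,0,0,0,0,0,0.35,0,0,0,0,0,0.37,0,0,0,0,0,0.38,0,0,0,0,0,0.38,0,0,0,0,0]' | grep -E 'ft|posi'
for i in 1 2 3 4 5; do python3 -m inch '[0.012,0,0,0,0,0,0.024,0,0,0,0,0,0.024,0,0,0,0,0]' | grep -E 'ft|posi'; done
```

```text
position: [0.6098, -0.1101, 0.0309]
ft_force: [0.9, 0.4, 0.2]
position: [0.6118, -0.1105, 0.031]
ft_force: [-0.1, 0.1, 0.1]
position: [0.6126, -0.1105, 0.0307]
ft_force: [-1.5, -0.2, 0.7]
position: [0.6128, -0.1104, 0.0305]
ft_force: [-5.1, -0.4, 3.1]
position: [0.6129, -0.1102, 0.0302]
ft_force: [-8.9, -0.0, 4.1]
position: [0.613, -0.1101, 0.03]
ft_force: [-10.7, 0.7, 5.6]
```

```bash

python3 -m inch '[0.008,0,0,0,0,0,0.012,0,0,0,0,0,0.012,0,0,0,0,0,0.012,0,0,0,0,0,0.012,0,0,0,0,0,0.012,0,0,0,0,0]' | grep -E 'ft|posi'
python3 -m inch '[-0.03,0,0,0,0,0,-0.08,0,0,0,0,0,-0.16,0,0,0,0,0,-0.25,0,0,0,0,0,-0.35,0,0,0,0,0,-0.35,0,-0.3,0,0,0,-0.35,0,-0.6,0,0,0,-0.35,0,-0.75,0,0,0,-0.35,0,-0.75,0,0,0]' >/dev/null
python3 -c "
from h import *
state(NEST);wrist('w12',(.675,-.12,1.4))
print(hand_in())"
```

```text
position: [0.6131, -0.1101, 0.0299]
ft_force: [-11.5, -1.0, 6.7]
t40.92 nest xy -129.8 -50.9 z 94.0 yaw-nest -0.1 deg, F nest -0.1 -0.2 0.5 grip 0.4 q6 1.35 [ 0.007  0.001 -1.   ]
wrist mould 0.65 [220.7, 24.8, 416.5, 219.4] 35478
mould nest mm [-51.90013961 -51.25501182] deg 89.95819392629964 cost 373.59999999999997 rows< 216
the job is handed in; nothing more can be done
None
```

The mould was swivelled a quarter turn on the post, pressed on the side stop at about 14 N and then on the end stop at about 12 N, both measured at the wrist. It was left flush in both stops with the notch facing out, and the job was handed in at about 41 s; hand-in returned no verdict.

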